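Photometer daily check: cycle the shutter, hold the third check filter

ROBOT

A 6-joint arm with a two-finger parallel gripper is mounted at the origin on the work surface. World frame = base frame: x ahead of the robot, y to its left, z up, the work surface at z = 0. Lengths are in m, angles in rad, forces in N, time in s.
With the tool pointing down it reaches from about 0.225 to 0.875 m from the base axis. Payload 3.4 kg.
Tool frame: the origin (TCP) lies between the finger pads, 19 mm behind the fingertips; this is the grasp point; z points along the fingers, y is the line along which they close (so a half turn about z gives the same grasp; the last joint's range is limited). The gripper opens to 85 mm and grips with 20 to 120 N. Pads are 22 mm wide; open, the fingers measure 114 mm over their backs; the gripper's body (76 mm by 85 mm) begins 54 mm behind the grasp point. The pads swing forward as they close: fully open they stand 13 mm farther back than shut.
Start: joints at [-1.368, 0.276, 1.505, -0, 1.361, -0.121], TCP at [0.183, -0.545, 0.25] pointing down, gripper open.
Joint ranges: [-2.89, 2.89], [-0.75, 2.08], [0.22, 2.7], [-1.18, 4.32], [0.11, 2.71], [-2.7, 2.7]. Speed limits (rad/s): [2.57, 2.57, 3.14, 3.14, 3.14, 3.14].

INTERFACE

Orientations are given as a unit quaternion [w, x, y, z].
In Python, from rig import manip, imaging gives the robot as it stands. The module is installed in compiled form; this text tells all that it offers.
- The arm moves only by the tool jog_arm, never from a script. Its argument "deltas" is one flat list of numbers, 7 for each row, row after row: the turn, a rotation vector about the world's x, y, z in degrees, then the shift along the world's x, y, z in mm, then the opening, from 0 (shut) to 1 (fully open). In form: [ax, ay, az, tx, ty, tz, gripper, ax, ay, az, tx, ty, tz, gripper, ...]. A call has 1 to 20 rows; each row is the pose to reach, as a shift and turn from the pose commanded when the call began; what a row does not reach only later rows make up. A row lasts 1/10 s, in which the tool goes at most 50 mm and 8.59 degrees, less where a joint would pass 70% of its speed; a pose out of reach is approached as far as the arm can. A call with a gripper value outside its range is refused whole. The fingers move at their own pace and stop on an object; "grip_force" is the grip in N (left out, the last holds). Time passes only in rows, so rows that repeat a pose let the fingers close. It gives the time, the measured TCP pose, the force, the opening and the grip force at its end, in the units of the state.
- manip.get_state(): the state, without advancing time (a new reading comes with each control period).
- imaging.get_image(name): name is "side" or "top"; returns the picture (400x640x3 uint8, blue, green, red); there is no depth.
- imaging.calibration(name): a dict with "mtx" (3x3 intrinsics, pixels), "cam_to_world" (4x4, takes a point from camera to world coordinates). Camera axes: x right, y down, z forward; pixel columns grow to the right and rows downward; lengths in m; the calibration is good to about 2 mm. A picture is of the moment at which its call begins. calibration takes no time and is no camera call.
- manip.sign_off(): hands the job in; it is judged then, once.
The state is a dict: "clock": time; "qpos": joint angles; "qd": joint speeds; "effort": joint torques, N m; "position": TCP position; "ee_rot": TCP orientation; "contact_force": force on the tool from outside, world axes, zero at the start; "moment": the same for the moment, N m; "width": finger opening in m; "gripper_force": force on a finger pad.
Only numpy, scipy, OpenCV 4.12 (cv2) and the standard library are available. Lean on these libraries where they do the work, as an engineer would, in place of code of your own. Each camera call takes 0.05 s, during which the arm holds its last target. There are 200 camera calls.

TASK

Do the daily check on the photometer: pull the blue dark-shutter knob straight out until it clicks at the end of its travel, then push it fully home. Then turn the black check-filter knob clockwise from its red rest mark, three clicks, to the third stop, and finish with the knob still held firmly there while the reading is taken: it is sprung and runs back if you let go. Leave the specimen cups and the cuvette rack where they stand.

Things in the scene. Friction and masses are not known exactly. Their poses are not given: they have to be found in the camera images.
- photometer: Bench filter photometer, fixed, pale case, 300 x 300 mm. Origin on the bench; own x points away from the operator, y to the operator's left, z up. Front face at x -165 mm, back at +135, sides at y -150 and +150. Dark control deck 95 mm above the bench from x -165 to +10 mm; behind it a housing 150 mm high. Front faces the robot at yaw 0.
- light_shield (a point): Top centre of the closed black light shield of the cuvette well on the left of the deck: 100 x 74 mm, 25 mm above the deck. Not used in this job.
- shutter_knob_grip (a point): Centre of the blue dark-shutter knob: plain round knob, 22 mm diameter, 22 mm long, lying level (axis along photometer x) on an 8 mm steel rod from the front face; 66 mm above the bench, photometer y +85 mm. Home, the knob fills 16 to 38 mm in front of the face (this point 27 mm), behind it a 6 mm long, 22 mm wide bush. Pinch from above, fingers left and right.
- shutter_pull (a joint): Travel of the shutter rod in m: 0 = home (as found), 0.028 = fully out towards the operator (photometer -x), hard stops at both ends. A ball catch clicks at each end: about 4 N to leave an end, 1 N friction between. Within about 2 mm of an end the catch draws it to that end. It stays where it is left.
- check_knob: Black check-filter knob on the deck (photometer x -85, y -75 mm), axis vertical. Bar grip 48 mm long, 13 mm thick, top 34 mm above the dial plate, on a skirt 47 mm wide, 4 mm thick. Origin on the axis on the dial plate, 98 mm above the bench. Own x along the bar to the white pointer line, z up. At rest the pointer is 56.25 degrees anticlockwise (from above) of the photometer's x.
- dial_centre (a point): Centre of the fixed aluminium dial plate under the check knob, 96 mm across, 3 mm thick, top 98 mm above the bench. Six dots round it, 22.5 degrees apart, mark the stops: the larger red dot is rest (pointer on it as found), then black dots clockwise: first, second, third, fourth, fifth stop.
- check_knob_grip (a point): On the check knob's axis 25 mm above the dial plate (123 mm above the bench): TCP here to pinch the flat sides of the bar from above; tips 19 mm past the TCP then clear the skirt by 2 mm.
- check_turn (a joint): Turn of the check knob, rad, clockwise from above positive: 0 = rest, clicks every 22.5 degrees (0.393), third stop 1.178, end of travel 1.963 (fifth). A return spring pushes back with 0.12 N m at rest, 0.14 at the third stop, stronger than the notches: let go, it runs back to 0. At a click the torque you feel dips to about 0.05 N m just before the notch and jumps to about 0.16 just past it.
- cup_white: Capped specimen cup with a white lid, 65 mm high, 63 mm across the lid, loose, on the bench beside the photometer. Origin at the centre of its underside. Bystander.
- cup_orange: Same cup with an orange lid. Bystander.
- cuvette_rack: Loose blue rack 60 x 90 x 20 mm with six clear cuvettes in it, 45 mm high in all. Origin at the centre of its underside. Bystander.

How it is judged:
By the outcome, as a careful person would: the job done as asked, in the order asked, and still so for the second after the job is handed in, while the arm keeps its last pose, push and grip.
It also fails if it takes over 45 s, if anything falls off the work surface, if the arm or the gripper's body presses on something with over 40 N, if the wrist force passes 120 N, or if a joint passes its speed limit or range.

## Working session

There is one attempt and no reset: what is moved stays moved. The work goes in short steps, Python scripts to look and compute and a tool call to move; the robot and the scene stay as the last step left them, time stands still between calls to the robot, and variables do not carry over. Pictures are saved under pics/ and viewed, at most 10 in all, crops included, and the job is handed in when it is done.

Besides the shell and the picture viewer there is one more tool, called after "Request:" in YAML: its name, and indented under it one key for each argument. jog_arm: Moves the arm, as the interface text tells. Its arguments: {"type":"object","properties":{"deltas":{"type":"array"},"grip_force":{"type":"number"}},"required":["deltas"]}

```bash
mkdir -p pics; python3 - <<'E'
from rig import manip, imaging
import cv2,numpy as np
for n in("top","side"):
    im=imaging.get_image(n); cv2.imwrite(f"pics/{n}0.png",im)
    c=imaging.calibration(n); print(n,np.round(c["mtx"],1).tolist(),np.round(c["cam_to_world"],4).tolist())
s=manip.get_state(); print(s)
E
```

```text
top [[494.7, 0.0, 323.5], [0.0, 494.7, 197.0], [0.0, 0.0, 1.0]] [[0.0235, -0.9969, 0.0754, 0.4911], [-0.9997, -0.0231, 0.0068, 0.0322], [-0.005, -0.0756, -0.9971, 1.357], [0.0, 0.0, 0.0, 1.0]]
side [[513.9, 0.0, 319.8], [0.0, 513.9, 208.4], [0.0, 0.0, 1.0]] [[-0.9094, -0.2353, 0.3429, 0.1993], [-0.4158, 0.5219, -0.7448, 0.8472], [-0.0037, -0.8199, -0.5724, 0.7551], [0.0, 0.0, 0.0, 1.0]]
{'clock': 0.1, 'qpos': array([-1.36798729e+00,  2.76547548e-01,  1.50602519e+00, -2.28171070e-05,
        1.36075560e+00, -1.21001088e-01]), 'qd': array([ 0.00236035, -0.00230891, -0.00283534, -0.00111239,  0.00117736,
        0.00039059]), 'effort': array([ 7.52318319e-04, -4.17699230e+01, -2.46406388e+01, -7.66466587e-05,
        5.90214288e-03,  1.53812272e-05]), 'position': array([ 0.18284621, -0.54466075,  0.24920978]), 'ee_rot': array([-8.66659115e-04,  9.86921224e-01,  1.61200942e-01, -4.66346780e-05]), 'contact_force': array([-0.2648749 ,  0.43878344,  1.44361324]), 'moment': array([-0.04781426, -0.02194001, -0.0087791 ]), 'gripper_force': 0.0, 'width': 0.0848984372820691}
```

View pics/top0.png

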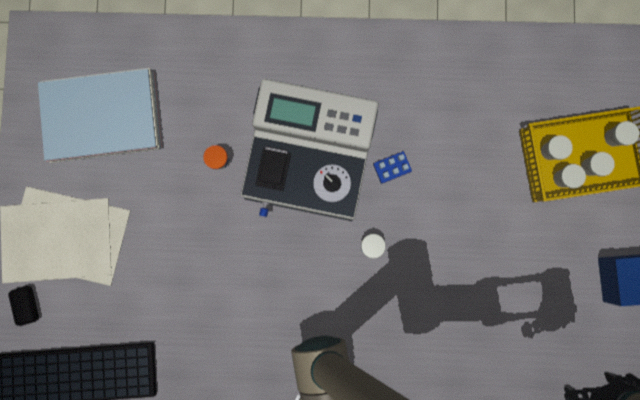

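View pics/side0.png

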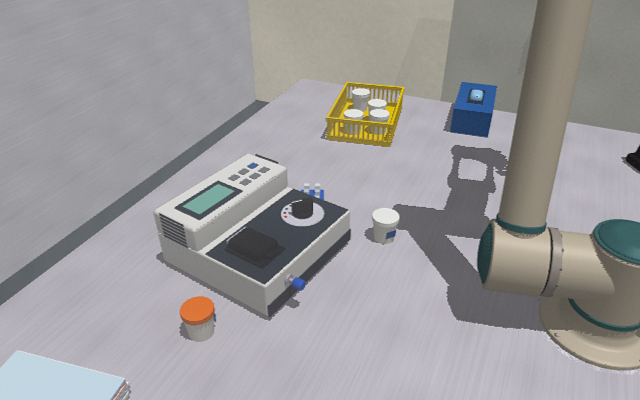

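Top view: the photometer sits at about (310,150) with its front facing the robot and a slight clockwise yaw. The blue knob is at (264,212), the dial at (332,183), the white cup at (373,245), the orange cup at (215,156) and the rack at (393,167). In the side view the blue knob is at (297,284) and the dial at (302,212).

```bash
cat > h.py <<'E'
import cv2,numpy as np
from rig import manip, imaging
C={n:imaging.calibration(n) for n in("top","side")}
def ray(n,p):
    c=C[n];K=np.array(c["mtx"]);T=np.array(c["cam_to_world"])
    d=T[:3,:3]@np.linalg.inv(K)@[p[0],p[1],1]; return T[:3,3],d/np.linalg.norm(d)
def onz(n,p,z):
    o,d=ray(n,p); return o+d*(z-o[2])/d[2]
def tri(pt,ps):
    A=np.zeros((3,3));b=np.zeros(3)
    for n,p in(("top",pt),("side",ps)):
        o,d=ray(n,p);M=np.eye(3)-np.outer(d,d);A+=M;b+=M@o
    return np.linalg.solve(A,b)
def proj(n,X):
    c=C[n];x=np.linalg.inv(np.array(c["cam_to_world"]))@np.append(X,1);u=np.array(c["mtx"])@x[:3];return u[:2]/u[2]
def cents(im,box,f):
    x0,y0,x1,y1=box;h=cv2.cvtColor(im[y0:y1,x0:x1],cv2.COLOR_BGR2HSV);m=f(h).astype(np.uint8)
    n,l,s,c=cv2.connectedComponentsWithStats(m)
    i=1+np.argmax(s[1:,4]);return c[i]+[x0,y0],s[i],(l==i).astype(np.uint8)
blue=lambda h:(h[...,0]>100)&(h[...,0]<130)&(h[...,1]>130)&(h[...,2]>40)
E
python3 - <<'E'
from h import *
t=cv2.imread("pics/top0.png");s=cv2.imread("pics/side0.png")
a,sa,_=cents(t,(250,200,280,225),blue);b,sb,_=cents(s,(280,265,315,300),blue)
print(a,sa,b,sb); k=tri(a,b);print("knob tri",k,"top@.066",onz("top",a,.066),"side",onz("side",b,.066))
lt=lambda h:(h[...,2]>120)&(h[...,1]<70)
D=[]
for n,im,box in(("top",t,(306,158,358,208)),("side",s,(276,192,330,232))):
    c,st,m=cents(im,box,lt); hull=cv2.convexHull(np.argwhere(m)[:,::-1].astype(np.float32))
    e=cv2.fitEllipse(hull);p=np.array(e[0])+box[:2];print(n,st,e,p);X=onz(n,p,.098);D.append(X);print(X)
    v=(k-X)[:2];print("yaw",np.degrees(np.arctan2(v[1],v[0])-np.arctan2(160,-107)),np.hypot(*v))
for n,im,box in(("top",t,(225,60,395,260)),("side",s,(250,165,360,310))):
    x0,y0,x1,y1=box;cr=im[y0:y1,x0:x1]
    cv2.imwrite(f"pics/{n}c.png",cv2.resize(cr,None,fx=4 if n=="side" else 3,fy=4 if n=="side" else 3,interpolation=cv2.INTER_CUBIC))
E
```

```text
[263.39215686 211.76470588] [10  8  8  8 51] [298.41818182 283.02727273] [ 12  13  13  12 110]
knob tri [0.54580666 0.19695626 0.06499431] top@.066 [0.54638581 0.19710088 0.066     ] side [0.54465264 0.19769583 0.066     ]
top [  8   7  37  37 811] ((25.725664138793945, 24.8237361907959), (36.969818115234375, 37.28769302368164), 2.7193570137023926) [331.72566414 182.82373619]
[0.62311305 0.02061395 0.098     ]
yaw -10.10054651423613 0.192543207057481
side [  5   8  44  26 527] ((26.160947799682617, 21.00615882873535), (26.061023712158203, 43.29887771606445), 89.04888153076172) [302.1609478  213.00615883]
[0.62089217 0.02450831 0.098     ]
yaw -10.243847744376579 0.18808542854047508
```

View pics/topc.png

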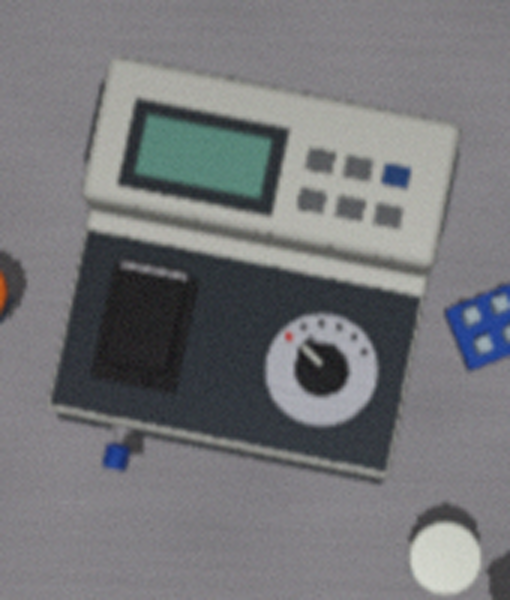

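Request:
jog_arm:
  deltas: [0, 0, -5, 45, 93, 0, 0.6, 0, 0, -10, 90, 186, 0, 0.6, 0, 0, -15, 135, 279, 0, 0.6, 0, 0, -20, 180, 372, -10, 0.6, 0, 0, -28.8, 360, 743, -50, 0.6, 0, 0, -28.8, 360, 743, -50, 0.6, 0, 0, -28.8, 360, 743, -50, 0.6, 0, 0, -28.8, 360, 743, -50, 0.6, 0, 0, -28.8, 360, 743, -50, 0.6, 0, 0, -28.8, 360, 743, -50, 0.6, 0, 0, -28.8, 360, 743, -50, 0.6, 0, 0, -28.8, 360, 743, -50, 0.6, 0, 0, -28.8, 360, 743, -50, 0.6, 0, 0, -28.8, 360, 743, -50, 0.6, 0, 0, -28.8, 360, 743, -50, 0.6, 0, 0, -28.8, 360, 743, -50, 0.6, 0, 0, -28.8, 360, 743, -50, 0.6, 0, 0, -28.8, 360, 743, -50, 0.6, 0, 0, -28.8, 360, 743, -50, 0.6, 0, 0, -28.8, 360, 743, -50, 0.6]
  grip_force: 40

```text
clock: 2.1
position: [0.5422, 0.197, 0.1997]
ee_rot: [0.001, 0.996, -0.09, -0.001]
contact_force: [0.5, -0.3, -0.5]
width: 0.0511
gripper_force: 0.0
```

Request:
jog_arm:
  deltas: [0, 0, 0, 0.5, 0.5, -25, 0.6, 0, 0, 0, 0.5, 0.5, -50, 0.6, 0, 0, 0, 0.5, 0.5, -75, 0.6, 0, 0, 0, 0.5, 0.5, -95, 0.6, 0, 0, 0, 0.5, 0.5, -112, 0.6, 0, 0, 0, 0.5, 0.5, -124, 0.6, 0, 0, 0, 0.5, 0.5, -134, 0.6, 0, 0, 0, 0.5, 0.5, -134, 0.6]

```text
clock: 2.9
position: [0.5427, 0.1976, 0.0652]
ee_rot: [0.0, 0.996, -0.09, -0.001]
contact_force: [-1.2, -0.5, -0.2]
width: 0.051
gripper_force: 0.0
```

```bash
python3 - <<'E'
from h import *
s=imaging.get_image("side");cv2.imwrite("pics/side1.png",cv2.resize(s[200:330,230:400],None,fx=4,fy=4,interpolation=cv2.INTER_CUBIC))
print(manip.get_state()["contact_force"])
E
```

```text
[0.30142605 0.68290713 1.24531413]
```

View pics/side1.png

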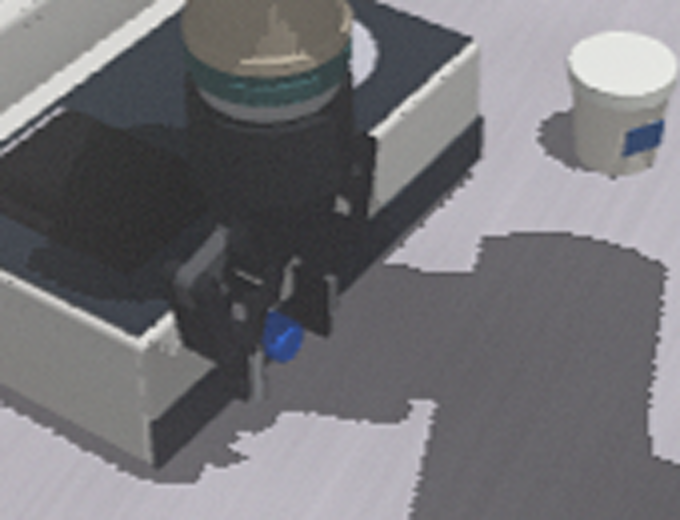

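The blue knob, at crop (283,337), lies between the two fingers with no contact. Closing on it.

Request:
jog_arm:
  deltas: [0, 0, 0, 0, 0, 0, 0.4, 0, 0, 0, 0, 0, 0, 0.2, 0, 0, 0, 0, 0, 0, 0, 0, 0, 0, 0, 0, 0, 0, 0, 0, 0, 0, 0, 0, 0, 0, 0, 0, 0, 0, 0, 0, 0, 0, 0, 0, 0, 0, 0]
  grip_force: 40

```text
clock: 3.65
position: [0.544, 0.198, 0.067]
ee_rot: [0.0, 0.996, -0.089, 0.001]
contact_force: [-1.2, -2.9, 5.8]
width: 0.0203
gripper_force: 39.3
```

Request:
jog_arm:
  deltas: [0, 0, 0, -3, 0.5, 0, 0, 0, 0, 0, -6, 1.1, 0, 0, 0, 0, 0, -9, 1.6, 0, 0, 0, 0, 0, -12, 2.1, 0, 0, 0, 0, 0, -15, 2.7, 0, 0, 0, 0, 0, -18, 3.2, 0, 0, 0, 0, 0, -21, 3.7, 0, 0, 0, 0, 0, -24, 4.3, 0, 0, 0, 0, 0, -27, 4.8, 0, 0, 0, 0, 0, -28.5, 5.1, 0, 0, 0, 0, 0, -29.5, 5.3, 0, 0, 0, 0, 0, -29.5, 5.3, 0, 0]

```text
clock: 4.85
position: [0.5163, 0.203, 0.0671]
ee_rot: [0.0, 0.996, -0.089, 0.003]
contact_force: [3.4, -5.3, 4.0]
width: 0.0203
gripper_force: 39.3
```

```bash
python3 - <<'E'
from h import *
s=imaging.get_image("side");cv2.imwrite("pics/side2.png",cv2.resize(s[200:330,230:400],None,fx=4,fy=4,interpolation=cv2.INTER_CUBIC))
b,sb,_=cents(s,(285,265,335,310),blue);print(b,sb)
k0=onz("side",(298.4,283.0),.066);k1=onz("side",b,.066);print(k1-k0)
st=manip.get_state();print(st["contact_force"],st["position"],st["width"])
E
```

```text
[314.25       289.66666667] [27 20  5 11 36]
[-0.03581209  0.00400443  0.        ]
[ 3.31496313 -4.49248464  4.15436575] [0.51633311 0.20298092 0.06706987] 0.020721503444807568
```

View pics/side2.png

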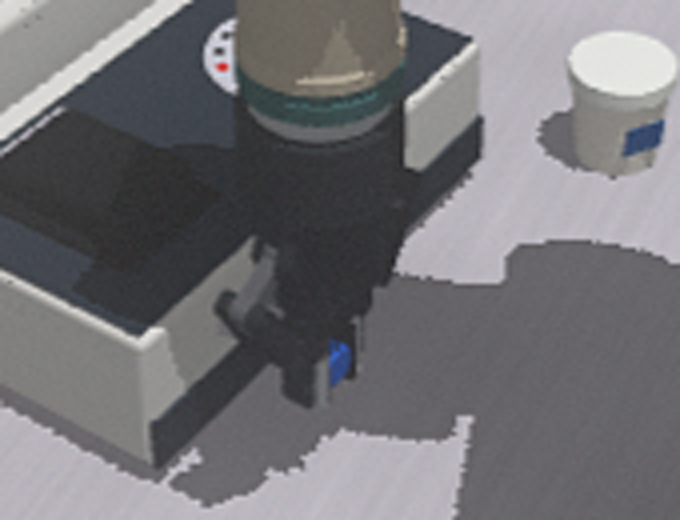

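The knob, at crop (340,362), came out with the fingers. The TCP travelled 28 mm with a small resisting force. I'll pull a little further to prove the stop.

Request:
jog_arm:
  deltas: [0, 0, 0, -1.5, 0.3, 0, 0, 0, 0, 0, -3, 0.5, 0, 0, 0, 0, 0, -4, 0.7, 0, 0, 0, 0, 0, -4, 0.7, 0, 0]

```text
clock: 5.3
position: [0.5162, 0.203, 0.0671]
ee_rot: [0.0, 0.996, -0.088, 0.007]
contact_force: [11.1, -8.6, -2.0]
width: 0.0202
gripper_force: 39.3
```

At the hard stop. Now pushing home.

Request:
jog_arm:
  deltas: [0, 0, 0, 4, -0.7, 0, 0, 0, 0, 0, 7, -1.3, 0, 0, 0, 0, 0, 10, -1.8, 0, 0, 0, 0, 0, 13, -2.3, 0, 0, 0, 0, 0, 16, -2.9, 0, 0, 0, 0, 0, 19, -3.4, 0, 0, 0, 0, 0, 22, -4, 0, 0, 0, 0, 0, 25, -4.5, 0, 0, 0, 0, 0, 28, -5, 0, 0, 0, 0, 0, 31, -5.6, 0, 0, 0, 0, 0, 33.5, -6, 0, 0, 0, 0, 0, 35, -6.3, 0, 0, 0, 0, 0, 36.5, -6.5, 0, 0, 0, 0, 0, 36.5, -6.5, 0, 0]

```text
clock: 6.7
position: [0.5441, 0.198, 0.067]
ee_rot: [0.0, 0.996, -0.089, -0.002]
contact_force: [-5.4, -2.2, 11.0]
width: 0.0201
gripper_force: 40.5
```

Request:
jog_arm:
  deltas: [0, 0, 0, -1, 0, 0, 0.3, 0, 0, 0, -2, 0, 0, 0.6, 0, 0, 0, -2, 0, 0, 0.6, 0, 0, 0, -2, 0, 0, 0.6, 0, 0, 0, -2, 0, 20, 0.6, 0, 0, 0, -2, 0, 50, 0.6, 0, 0, 0, -2, 0, 90, 0.6, 0, 0, 0, -2, 0, 134, 0.6, 0, 0, 8, 9, -25, 134, 0.6, 0, 0, 16, 20, -50, 134, 0.6, 0, 0, 24, 32, -75, 134, 0.6, 0, 0, 32, 43, -100, 134, 0.6, 0, 0, 40, 54, -125, 134, 0.6, 0, 0, 48, 65, -150, 134, 0.6, 0, 0, 56.2, 76.5, -176, 134, 0.6, 0, 0, 56.2, 76.5, -176, 134, 0.6, 0, 0, 56.2, 76.5, -176, 134, 0.6]

```text
clock: 8.4
position: [0.6229, 0.0216, 0.1995]
ee_rot: [-0.001, 0.921, 0.389, -0.0]
contact_force: [0.0, 0.2, 0.3]
width: 0.0513
gripper_force: 0.0
```

```bash
python3 - <<'E'
from h import *
s=imaging.get_image("side");cv2.imwrite("pics/side3.png",cv2.resize(s[160:310,240:400],None,fx=4,fy=4,interpolation=cv2.INTER_CUBIC))
b,sb,_=cents(s,(280,265,335,310),blue);print(b,sb)
t=imaging.get_image("top");print(cents(t,(250,200,280,225),blue)[:2])
st=manip.get_state();print(st["contact_force"],st["position"],st["ee_rot"],st["qpos"])
E
```

```text
[298.41964286 283.11607143] [ 12  13  13  12 112]
(array([263.39215686, 211.76470588]), array([10,  8,  8,  8, 51], dtype=int32))
[-0.75542819 -0.14829388  0.24012657] [0.62245286 0.02266339 0.1997864 ] [-4.84362770e-04  9.20788386e-01  3.90062122e-01 -2.35630150e-04] [-7.56189023e-02  3.77676081e-01  1.47857536e+00  6.71842220e-04
  1.28620425e+00  6.93590277e-01]
```

View pics/side3.png

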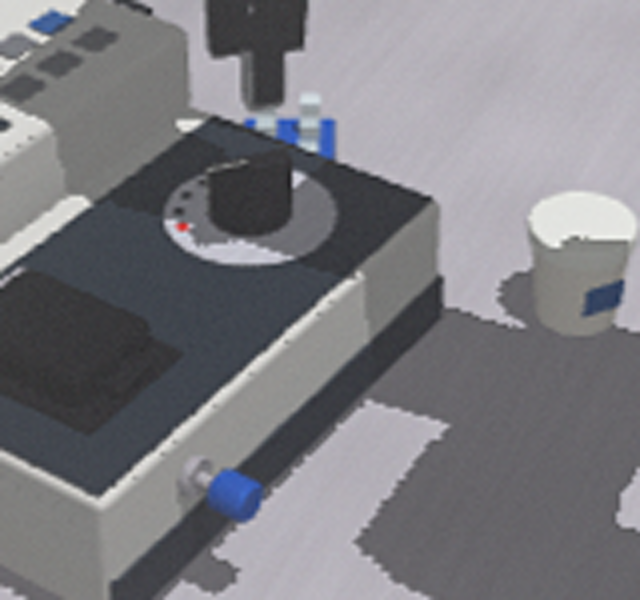

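The shutter knob is back on exactly its starting pixels in both views, so it's home. The check knob still points at red, at crop (183,227). Descending on the bar.

Request:
jog_arm:
  deltas: [0, 0, 0, 0, -1, -20, 0.6, 0, 0, 0, 0, -1, -40, 0.6, 0, 0, 0, 0, -1, -58, 0.6, 0, 0, 0, 0, -1, -70, 0.6, 0, 0, 0, 0, -1, -76, 0.6, 0, 0, 0, 0, -1, -76, 0.6, 0, 0, 0, 0, -1, -76, 0.4, 0, 0, 0, 0, -1, -76, 0.2, 0, 0, 0, 0, -1, -76, 0, 0, 0, 0, 0, -1, -76, 0, 0, 0, 0, 0, -1, -76, 0, 0, 0, 0, 0, -1, -76, 0]
  grip_force: 80

```text
clock: 9.7
position: [0.6228, 0.0216, 0.1252]
ee_rot: [-0.0, 0.921, 0.39, 0.0]
contact_force: [-2.7, 2.4, 6.1]
width: 0.0116
gripper_force: 79.5
```

```bash
cat >>h.py <<'E'
def rep():
    from scipy.spatial.transform import Rotation as R
    s=manip.get_state();q=s["ee_rot"];y=R.from_quat(q[[1,2,3,0]]).as_matrix()[:,1]
    print("yang %.2f"%np.degrees(np.arctan2(y[1],y[0])),np.round(s["position"],4),"F",np.round(s["contact_force"],1),"M",np.round(s["moment"],3),s["width"],s["gripper_force"],"q6",s["qpos"][5],s["clock"])
E
python3 -c "
from h import *
rep();rep()"
```

```text
yang -44.05 [0.6228 0.0216 0.1252] F [-2.7  2.4  6.1] M [0.418 0.385 0.052] 0.0116085725070955 79.45608615875244 q6 0.6905915511120287 9.7
yang -44.05 [0.6228 0.0216 0.1252] F [-2.7  2.4  6.1] M [0.418 0.385 0.052] 0.0116085725070955 79.45608615875244 q6 0.6905915511120287 9.7
```

Request:
jog_arm:
  deltas: [0, 0, -4, 0, 0, 0, 0, 0, 0, -8, 0, 0, 0, 0, 0, 0, -12, 0, 0, 0, 0, 0, 0, -16, 0, 0, 0, 0, 0, 0, -20, 0, 0, 0, 0, 0, 0, -24, 0, 0, 0, 0, 0, 0, -28, 0, 0, 0, 0, 0, 0, -32, 0, 0, 0, 0, 0, 0, -36, 0, 0, 0, 0, 0, 0, -40, 0, 0, 0, 0, 0, 0, -44, 0, 0, 0, 0, 0, 0, -48, 0, 0, 0, 0, 0, 0, -52, 0, 0, 0, 0, 0, 0, -56, 0, 0, 0, 0, 0, 0, -56, 0, 0, 0, 0]

```text
clock: 11.2
position: [0.6228, 0.0213, 0.1252]
ee_rot: [-0.0, 0.996, -0.088, 0.0]
contact_force: [-1.4, 2.5, 6.2]
width: 0.0115
gripper_force: 79.5
```

```bash
python3 - <<'E'
from h import *
rep()
s=imaging.get_image("side");cv2.imwrite("pics/side4.png",cv2.resize(s[150:260,240:380],None,fx=5,fy=5,interpolation=cv2.INTER_CUBIC))
rep()
E
```

```text
yang -100.10 [0.6228 0.0213 0.1252] F [-1.4  2.5  6.2] M [0.292 0.412 0.136] 0.011537173340187574 79.48584794998169 q6 1.669032365600676 11.2
yang -100.05 [0.6228 0.0213 0.1252] F [-2.8  2.6  5.5] M [0.268 0.452 0.124] 0.01180488857620357 79.48618769645691 q6 1.6681630168295436 11.25
```

View pics/side4.png

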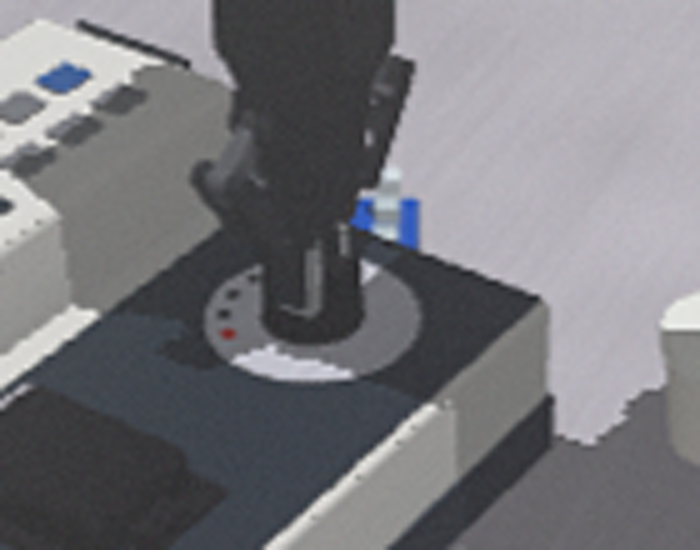

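The fingers hold the bar upright between the dots; it has turned 56°, past the second stop. Next, fine steps around the third notch while watching the torque.

Request:
jog_arm:
  deltas: [0, 0, -3, 0, 0, 0, 0, 0, 0, -6.5, 0, 0, 0, 0, 0, 0, -6.5, 0, 0, 0, 0]

```text
clock: 11.55
position: [0.6228, 0.0213, 0.1252]
ee_rot: [-0.0, 0.99, -0.144, 0.0]
contact_force: [-3.0, 2.1, 6.3]
width: 0.0116
gripper_force: 79.5
```

```bash
python3 -c "
from h import *
rep()"
```

```text
yang -106.60 [0.6228 0.0213 0.1252] F [-3.   2.1  6.3] M [0.265 0.439 0.109] 0.011647158406287723 79.4715678691864 q6 1.7824936193708028 11.55
```

Request:
jog_arm:
  deltas: [0, 0, -1.5, 0, 0, 0, 0, 0, 0, -1.5, 0, 0, 0, 0]

```text
clock: 11.75
position: [0.6228, 0.0212, 0.1252]
ee_rot: [-0.0, 0.988, -0.157, 0.0]
contact_force: [-2.3, 1.5, 6.3]
width: 0.0117
gripper_force: 79.5
```

```bash
python3 -c "
from h import *
rep()"
```

```text
yang -108.07 [0.6228 0.0212 0.1252] F [-2.3  1.5  6.3] M [0.201 0.413 0.093] 0.011662002451498538 79.47232604026794 q6 1.8081052443434238 11.75
```

Request:
jog_arm:
  deltas: [0, 0, -1.5, 0, 0, 0, 0, 0, 0, -1.5, 0, 0, 0, 0]

```text
clock: 11.95
position: [0.6228, 0.0212, 0.1252]
ee_rot: [-0.0, 0.985, -0.17, 0.0]
contact_force: [-2.6, 2.7, 5.6]
width: 0.0118
gripper_force: 79.5
```

```bash
python3 -c "
from h import *
rep()"
```

```text
yang -109.56 [0.6228 0.0212 0.1252] F [-2.6  2.7  5.6] M [0.303 0.454 0.063] 0.011809511589351715 79.47149276733398 q6 1.8342200393460144 11.95
```

Request:
jog_arm:
  deltas: [0, 0, -1, 0, 0, 0, 0, 0, 0, -1, 0, 0, 0, 0]

```text
clock: 12.15
position: [0.6228, 0.0212, 0.1252]
ee_rot: [-0.0, 0.984, -0.178, 0.0]
contact_force: [-2.2, 2.7, 5.5]
width: 0.0115
gripper_force: 79.5
```

```bash
python3 -c "
from h import *
rep()"
```

```text
yang -110.56 [0.6228 0.0212 0.1252] F [-2.2  2.7  5.5] M [0.319 0.411 0.068] 0.011524668841322572 79.47169661521912 q6 1.8515312690111192 12.15
```

Request:
jog_arm:
  deltas: [0, 0, -1, 0, 0, 0, 0, 0, 0, -1, 0, 0, 0, 0]

```text
clock: 12.35
position: [0.6228, 0.0213, 0.1252]
ee_rot: [-0.0, 0.982, -0.187, 0.0]
contact_force: [-1.7, 1.5, 6.1]
width: 0.0118
gripper_force: 79.5
```

```bash
python3 -c "
from h import *
rep()"
```

```text
yang -111.55 [0.6228 0.0213 0.1252] F [-1.7  1.5  6.1] M [0.243 0.408 0.154] 0.011843663484044852 79.47314500808716 q6 1.868898606725816 12.35
```

Torque dipped to about 0.065 N m, then jumped to 0.154 at 67.5° of turn: the third click. Holding there and handing in.

Request:
jog_arm:
  deltas: [0, 0, 0, 0, 0, 0, 0, 0, 0, 0, 0, 0, 0, 0, 0, 0, 0, 0, 0, 0, 0, 0, 0, 0, 0, 0, 0, 0, 0, 0, 0, 0, 0, 0, 0]

```text
clock: 12.85
position: [0.6228, 0.0212, 0.1252]
ee_rot: [-0.0, 0.982, -0.187, 0.0]
contact_force: [-2.6, 2.2, 5.4]
width: 0.0116
gripper_force: 79.5
```

```bash
python3 -c "
from h import *
rep()
t=imaging.get_image('side');print(cents(t,(280,265,335,310),blue)[0])
print(manip.sign_off())"
```

```text
yang -111.53 [0.6228 0.0212 0.1252] F [-2.6  2.2  5.4] M [0.216 0.412 0.14 ] 0.011643631993268011 79.47435021400452 q6 1.8686342211174272 12.85
[298.46428571 283.14285714]
the job is handed in; nothing more can be done
None
```

The daily check is done and handed in at about 13 s: the shutter was pulled out to its stop and pushed fully home, and the check knob is held at the third stop with about 80 N; the cups and rack were not touched.

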